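# Drop the heel lifts through the hopper's trap door and bolt it shut

### The arm

A 6-joint arm with a two-finger parallel gripper is mounted at the origin on a cart in front of the work surface, level with it; the furniture and walls round the work are solid. World frame = base frame: x ahead of the robot, y to its left, z up, the work surface at z = 0. Lengths are in m, angles in rad, forces in N, time in s.
With the tool pointing down it reaches from about 0.325 to 0.9 m from the base axis. Payload 6.1 kg.
Tool frame: the origin (TCP) lies at the very end of the fingers, on their centre line; the grasp point (between the pads) lies 19 mm behind it (grip_point_offset is the z of the grasp point in the tool frame, in m); z points along the fingers, y is the direction in which the jaws open and shut (so a half turn about z gives the same grasp; the last joint's range is limited). The gripper opens to 85 mm and grips with 20 to 120 N. Pads are 22 mm wide; open, the fingers measure 114 mm over their backs; the gripper's body (76 mm by 85 mm) begins 54 mm behind the grasp point. The pads swing forward as they close: fully open they stand 13 mm farther back than shut.
Start: joints at [-1.355, 0.22, 1.526, -0, 1.395, -0.126], TCP at [0.209, -0.589, 0.231] pointing down, gripper open.
Joint ranges: [-2.98, 2.98], [-0.91, 2.08], [0.09, 2.57], [-1.24, 4.39], [0.2, 2.65], [-2.68, 2.68]. Speed limits (rad/s): [2.57, 2.57, 3.01, 3.14, 3.14, 3.14].

### API

Orientations are given as a unit quaternion [x, y, z, w].
In Python, from plant import * gives the robot as it stands.
- The arm moves only by the tool jog_arm, never from a script. Its argument "targets" is a list of rows, each a list of 3 entries, a list of its own where there are three numbers: the shift along the tool's x, y, z in cm, then the turn, a rotation vector about the tool's x, y, z in rad, then the opening, from -1 (shut) to 1 (fully open), so that 0 is half open. A call has exactly 10 rows; each row is the pose to reach, as a shift and turn from the pose commanded when the call began, along the tool's axes at that moment; what a row does not reach only later rows make up. A row lasts 1/10 s, in which the tool goes at most 50 mm and 8.59 degrees, less where a joint would pass 70% of its speed; a pose out of reach is approached as far as the arm can. A call with a gripper value outside its range is refused whole. The fingers move at their own pace and stop on an object; "newtons" is the grip in N (left out, the last holds). Time passes only in rows, so rows that repeat a pose let the fingers close, or fill a call up. It gives the time, the measured TCP pose, the force and the opening at its end, in the units of the state.
- get_state(): the state, without advancing time (a new reading comes with each control period).
- read_camera(name): name is "scene" or "top"; returns a dict with "pixels" (384x512x3 uint8, red, green, blue), "fx", "fy", "cx", "cy" (pixels), "R" (3x3) and "t" (3): a world point X has camera coordinates R X + t. Camera axes: x right, y down, z forward; pixel columns grow to the right and rows downward; lengths in m; the calibration is good to about 2 mm. A picture is of the moment at which its call begins. There is no depth.
- close_job(): hands the job in, once; it reports no verdict.
Trained networks look in the newest picture that a camera, given by its name, has taken for a name from the list of things; names that differ only in an ending like _2 or _b are one class to them, and where a whole thing is asked for, a point or a joint stands for the part that bears it (a point fixed in the world has none). Each returns a list of dicts, best first, with "p" (0 to 1); they miss things now and then, are a little off and sometimes report something else, mostly with a low value. They report only what shows in the picture. A call takes as long as a camera call. They do not tell look-alikes from the thing itself.
- silhouettes(label, camera): "pixels" (384x512 bool, what is visible of it).
- landmark_of(label, camera): "at" ([x, y, z] in m, in the coordinates of the camera as it stood for that picture, good to about 4 mm: a listed point, or the origin of a listed thing).
The state is a dict: "clock": time; "joints": joint angles; "joint_vel": joint speeds; "tau": joint torques, N m; "tool_pos": TCP position; "tcp_rot": TCP orientation; "contact_force": force on the tool from outside, world axes, zero at the start; "moment": the same for the moment, N m; "gripper_width": finger opening in m.
Only numpy, scipy, OpenCV 4.12 (cv2) and the standard library are available. Lean on these libraries where they do the work, as an engineer would, in place of code of your own. Each camera call takes 0.05 s, during which the arm holds its last target.

### The job

Empty the green heel-lift hopper into the blue bin under it: push its red-balled side lever away from you so that the trap-door bottom swings wide open and all four heel lifts drop into the bin, then pull the lever back until the door is fully shut. Then lock it for refilling: slide the barrel bolt on the front all the way across behind the lever and turn its handle down into the notch. Leave the blue thread spool and the grey tape roll where they are.

Things in the scene. Friction and masses are not known exactly. Their poses are not given: they have to be found in the camera images.
- hopper: green sheet-metal hopper on a dark stand, screwed down. Origin on the bench under its centre; x runs from front (bolt, robot side) to back, y to its left (lever side), z up. In this frame, mm: box 110 x 136 outside, bottom z 165, open top z 245, loading lip at the back to z 266; legs at x +-94, y +-116; bolt parts in front of the box to x -101, z 238; guard plate under its back at x 74
- trap (a joint): angle of trap door and lever (rad): 0 = shut, 1.25 = wide open, hanging almost straight down. Pushing the lever ball away from the robot opens it. The shaft is stiff (0.3 N m, 2 to 4 N at the ball): it stays shut under its load and nearly stays where it is left, but past the middle its weight helps it open
- lever_ball (a point): centre of the red ball, 26 mm across, on the end of the trap's steel side lever; pinch it from above across y, or push it. With the trap at angle q it lies at x = -58 - 140 sin(0.602 - q), y = 100, z = 160 + 140 cos(0.602 - q) mm in the hopper's frame: leaning to the front when shut, to the back when open; 32 mm outside the box wall
- trap_shaft (a point): fixed point on the trap's hinge axis in the plane of the lever, (-58, 100, 160) mm in the hopper's frame. The axis runs along the hopper's y, along the front lower edge of the box; the lever ball circles it at 140 mm
- bolt (a joint): travel of the bolt (m): 0 = drawn, 0.046 = all the way across (end stop), growing to the hopper's +y, towards the lever; starts between 0 and 0.015. Friction about 1.2 N. Its 10 mm rod with a round nose passes 1.5 mm behind the shut lever into an eye beyond: if the trap is a little open it strikes the lever; once across it holds the lever
- handle (a joint): angle of the bolt's handle about the bolt axis (rad): 0 = upright, 1.75 = turned down towards the robot, its stop, a little below level. A lip keeps it upright except in the last 2 mm of the bolt's travel, where a notch lets it turn down and then keeps the bolt from sliding back. It turns easily and falls by its own weight once tipped
- handle_ball (a point): centre of the dark ball, 20 mm across, on the end of the bolt's handle (stem 7 mm thick), 44 mm from the bolt axis: straight above the axis when upright, on the robot's side of it when turned down. Pinch it from above across y
- bolt_axis (a point): fixed point on the bolt's axis, (-90, -34, 225) mm in the hopper's frame: where the root of the handle lies when the bolt is all the way across. The axis runs along the hopper's y
- bin: open blue plastic bin under the hopper, 164 x 190 x 46 mm, walls 4 mm; origin at the centre of its underside, x along its 164 mm side
- lift_1_mid (a point): centre of a mid brown leather heel lift, a D-shaped slab 65 x 69 x 10 mm, one of four lying in a loose pile in the hopper on the trap door; its z axis is square to the slab
- lift_2_mid (a point): centre of a pale brown leather heel lift, a D-shaped slab 65 x 69 x 10 mm, one of four lying in a loose pile in the hopper on the trap door; its z axis is square to the slab
- lift_3_mid (a point): centre of a dark brown leather heel lift, a D-shaped slab 65 x 69 x 10 mm, one of four lying in a loose pile in the hopper on the trap door; its z axis is square to the slab
- lift_4_mid (a point): centre of a mid brown leather heel lift, a D-shaped slab 65 x 69 x 10 mm, one of four lying in a loose pile in the hopper on the trap door; its z axis is square to the slab
- brush_tip (a point): top end of the handle of a glue brush standing on the black sole on its block, right of the hopper: an immovable obstacle for the arm; from here the handle slopes down and to the right, away from the hopper; keep hand and arm clear of it
- spool_mid (a point): centre of the spool of blue thread, 40 mm across, 50 mm tall, standing on the bench in front and to the left of the hopper; a bystander
- tape_mid (a point): centre of the grey tape roll, 92 mm across, 18 mm high, lying on the bench far to the right, near the bench's front edge; a bystander
Not all that is in view belongs to the job. Of the things that look like the part that bears lift_4_mid, the middle-sized one is meant.

How it is judged:
On the way, in this order (a step that is already met when the one before it is completed fails the run):
1. all four heel lifts have dropped through the trap door and lie in the bin (x of lift_1_mid in the frame of bin between -0.085 and 0.085 m and y of lift_1_mid in the frame of bin between -0.098 and 0.098 m and z of each of lift_1_mid, lift_2_mid, lift_3_mid, lift_4_mid in the frame of bin below 0.06 m and x of lift_2_mid in the frame of bin between -0.085 and 0.085 m and y of lift_2_mid in the frame of bin between -0.098 and 0.098 m and x of lift_3_mid in the frame of bin between -0.085 and 0.085 m and y of lift_3_mid in the frame of bin between -0.098 and 0.098 m and x of lift_4_mid in the frame of bin between -0.085 and 0.085 m and y of lift_4_mid in the frame of bin between -0.098 and 0.098 m), for 0.2 s.
2. the trap door is swung fully shut again (within 0.04 rad) (value of joint trap below 0.04 rad), for 0.2 s.
3. the bolt is across behind the lever (at least 38 mm of its 46 mm) and its handle turned down in the notch (at least 1.45 rad) (value of joint bolt above 0.038 m and value of joint handle above 1.45 rad), for 0.2 s.
At the end, for the whole second after the job is handed in: All four lifts lie in the bin (centres inside its walls, less than 60 mm above its underside), the trap door is shut within 0.04 rad, the bolt is at least 38 mm across and its handle turned down by at least 1.45 rad, and handle and bin are at rest (all of step 1 and all of step 3 and value of joint trap below 0.04 rad and velocity of joint handle below 0.1 rad/s and linear speed of bin below 0.02 m/s); the robot touches nothing.
It fails at once if the blue thread spool is pushed more than 30 mm or lifted (distance of spool_mid from where it was at the start of the episode above 0.03 m).
It fails at once if the grey tape roll is pushed more than 30 mm or lifted (distance of tape_mid from where it was at the start of the episode above 0.03 m).
It also fails if it takes over 54 s, if anything falls off the work surface, if the arm or the gripper's body presses on something with over 40 N, if the wrist force passes 120 N, or if a joint passes its speed limit or range.

## Working session

There is one attempt and no reset: what is moved stays moved. The work goes in short steps, Python scripts to look and compute and a tool call to move; the robot and the scene stay as the last step left them, time stands still between calls to the robot, and variables do not carry over. Pictures are saved under pics/ and viewed, and the job is handed in when it is done.

Besides the shell and the picture viewer there is one more tool, called after "Call:" by a JSON object that holds its "name" and its "arguments", one argument or row to a line. jog_arm: Moves the arm, as the interface text tells. Its arguments: {"type":"object","properties":{"targets":{"type":"array","items":{"type":"array"}},"newtons":{"type":"number"}},"required":["targets"]}

```bash
mkdir -p pics; ls; cat > h.py <<'E'
from plant import *
import numpy as np, cv2
from scipy.spatial.transform import Rotation as Ro
def snap(cam,name,crop=None,scale=1):
    d=read_camera(cam); im=d["pixels"][:,:,::-1].copy()
    if crop: im=im[crop[1]:crop[3],crop[0]:crop[2]]
    if scale!=1: im=cv2.resize(im,None,fx=scale,fy=scale,interpolation=cv2.INTER_CUBIC)
    cv2.imwrite("pics/"+name+".png",im); return d
def W(d,p): return np.array(d["R"]).T@(np.array(p)-np.array(d["t"]))
def px(d,X):
    c=np.array(d["R"])@np.array(X)+np.array(d["t"]); return np.array([d["fx"]*c[0]/c[2]+d["cx"],d["fy"]*c[1]/c[2]+d["cy"]])
E
python3 - <<'E'
from h import *
s=get_state(); print({k:np.round(v,3) for k,v in s.items()})
for c in("scene","top"):
    d=snap(c,c+"0",scale=1.5)
    print(c,np.round(W(d,[0,0,0]),3))
    for l in["hopper","lever_ball","trap_shaft","handle_ball","bolt_axis","bin","lift_1_mid","lift_4_mid","brush_tip","spool_mid","tape_mid"]:
        for r in landmark_of(l,c): 
            X=W(d,r["at"]);print(l,round(r["p"],2),np.round(X,3),np.round(px(d,X)))
E
```

```text
pics
{'clock': np.float64(0.0), 'joints': array([-1.355,  0.221,  1.528, -0.   ,  1.395, -0.126]), 'joint_vel': array([ 0.001, -0.001,  0.   ,  0.001, -0.   , -0.001]), 'tau': array([-0.0000e+00, -4.9689e+01, -3.8939e+01, -0.0000e+00,  1.1000e-02,
        0.0000e+00]), 'tool_pos': array([ 0.209, -0.588,  0.23 ]), 'tcp_rot': array([ 0.985,  0.17 , -0.   , -0.001]), 'contact_force': array([-0.354,  0.081,  0.201]), 'moment': array([-0.016, -0.051,  0.004]), 'gripper_width': np.float64(0.085)}
scene [0.056 0.717 1.007]
lever_ball 0.45 [0.499 0.134 0.274] [209. 230.]
trap_shaft 0.66 [0.579 0.124 0.163] [190. 247.]
handle_ball 0.52 [ 0.534 -0.038  0.266] [232. 190.]
bolt_axis 0.76 [ 0.538 -0.009  0.225] [226. 206.]
bin 0.76 [0.63  0.023 0.002] [200. 254.]
lift_1_mid 0.31 [0.366 0.232 0.026] [238. 337.]
lift_4_mid 0.94 [0.38  0.096 0.005] [258. 300.]
lift_4_mid 0.75 [0.634 0.015 0.198] [194. 208.]
lift_4_mid 0.36 [ 0.61  -0.163  0.008] [234. 220.]
brush_tip 0.56 [ 0.477 -0.253  0.323] [283. 142.]
spool_mid 0.69 [0.363 0.234 0.025] [239. 338.]
top [ 0.317 -0.13   1.232]
lever_ball 0.69 [0.499 0.128 0.276] [151. 182.]
trap_shaft 0.72 [0.584 0.125 0.159] [165. 161.]
handle_ball 0.54 [ 0.53  -0.044  0.269] [220. 173.]
bolt_axis 0.71 [ 0.536 -0.007  0.224] [208. 174.]
lift_1_mid 0.37 [0.631 0.019 0.169] [203. 145.]
lift_4_mid 0.85 [0.629 0.011 0.197] [204. 143.]
lift_4_mid 0.73 [0.382 0.095 0.009] [181. 236.]
lift_4_mid 0.56 [ 0.61  -0.167  0.004] [266. 167.]
brush_tip 0.57 [ 0.473 -0.259  0.328] [309. 193.]
spool_mid 0.58 [0.369 0.23  0.032] [136. 238.]
tape_mid 0.85 [ 0.296 -0.468  0.011] [361. 268.]
```

View pics/scene0.png

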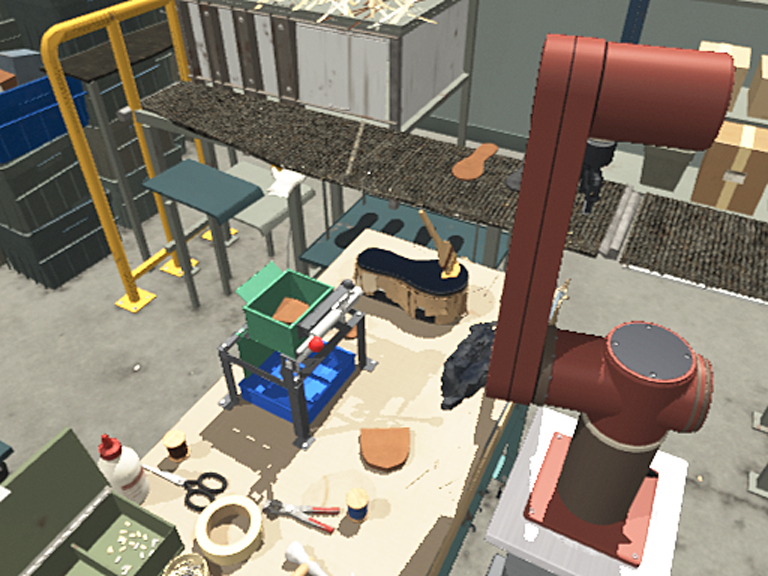

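View pics/top0.png

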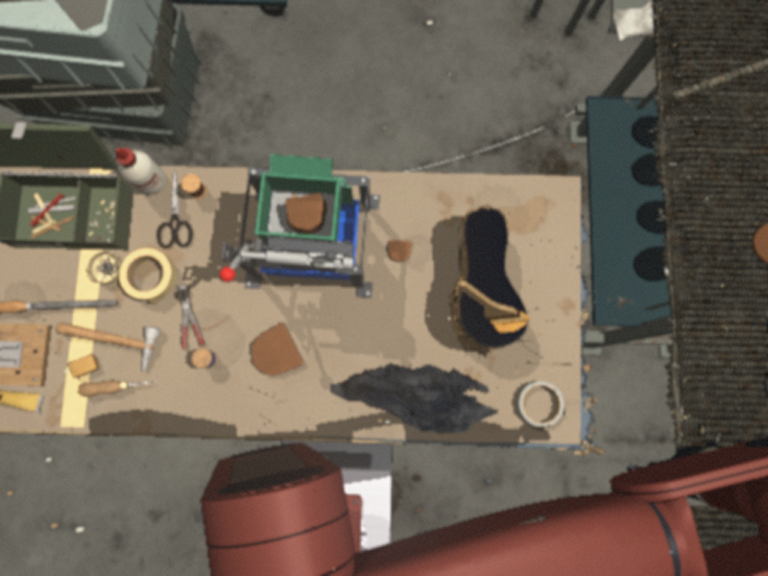

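The hopper holds one visible D-shaped lift, at scene (194,208) and top (204,143). There are two look-alikes on the bench: a large one at scene (258,300) / top (181,236) and a small one at scene (234,220) / top (266,167). The lift in the hopper is the middle-sized one. Next I'll fit the hopper pose and confirm with crops.

```bash
cat > fit.py <<'E'
from h import *
from scipy.optimize import least_squares
M={"lever_ball":(-137.3,100,275.4),"trap_shaft":(-58,100,160),"bolt_axis":(-90,-34,225)}
obs=[];D={};hb=[]
for c in("scene","top"):
    d=read_camera(c);D[c]=d
    for l in M:
        r=landmark_of(l,c)
        if r: obs.append((l,W(d,r[0]["at"])))
    r=landmark_of("handle_ball",c)
    if r: hb.append(W(d,r[0]["at"]))
for l,X in [("lever_ball",(.499,.134,.274)),("trap_shaft",(.579,.124,.163)),("bolt_axis",(.538,-.009,.225)),("lever_ball",(.499,.128,.276)),("trap_shaft",(.584,.125,.159)),("bolt_axis",(.536,-.007,.224))]: obs.append((l,np.array(X)))
def T(p,m):
    m=np.array(m)/1000;c,s=np.cos(p[2]),np.sin(p[2]);return np.array([p[0]+c*m[0]-s*m[1],p[1]+s*m[0]+c*m[1],m[2]])
f=least_squares(lambda p:np.concatenate([T(p,M[l])-X for l,X in obs]),[.63,.02,-.09],loss="soft_l1",f_scale=.004)
p=f.x;print("pose",np.round(p,4))
for l,X in obs: print(l,np.round((X-T(p,M[l]))*1000,1))
c,s=np.cos(p[2]),np.sin(p[2])
for X in hb: 
    e=X-[p[0],p[1],0];print("handle in hopper",np.round([1000*(c*e[0]+s*e[1]),1000*(-s*e[0]+c*e[1]),1000*X[2]],1))
hx,hy=55,68
L=[[(sx*hx,-hy,z),(sx*hx,hy,z)] for sx in(-1,1) for z in(165,245)]+[[(-hx,sy*hy,z),(hx,sy*hy,z)] for sy in(-1,1) for z in(165,245)]
L+=[[M["lever_ball"],M["trap_shaft"]],[(-90,-34,225),(-90,-34,269)],[(-90,-80,225),(-90,-80,269)]]+[[(94*a,116*b,0),(94*a,116*b,150)] for a in(-1,1) for b in(-1,1)]
for cam,cr in(("scene",(140,160,270,310)),("top",(130,90,280,210))):
    d=D[cam];k=4 if cam=="scene" else 5
    im=cv2.resize(d["pixels"][cr[1]:cr[3],cr[0]:cr[2],::-1],None,fx=k,fy=k,interpolation=cv2.INTER_CUBIC)
    for a,b in L:
        q=[tuple(int(v) for v in ((px(d,T(p,m))-cr[:2]+.5)*k)) for m in(a,b)];cv2.line(im,q[0],q[1],(255,0,255),1)
    cv2.imwrite(f"pics/fit_{cam}.png",im)
E
python3 fit.py
```

```text
pose [ 0.6295  0.0207 -0.0767]
lever_ball [-0.3  2.7  0. ]
trap_shaft [-0.8 -0.1  1.7]
bolt_axis [2.  0.1 2. ]
lever_ball [-1.1 -4.2  3.5]
trap_shaft [ 3.2  2.7 -1.1]
bolt_axis [-2.9  2.4  0.9]
lever_ball [-1.2  3.1 -1.4]
trap_shaft [-0.3 -0.9  3. ]
bolt_axis [ 0.9 -2.7  0. ]
lever_ball [-1.2 -2.9  0.6]
trap_shaft [ 4.7  0.1 -1. ]
bolt_axis [-1.1 -0.7 -1. ]
handle in hopper [-87.2 -68.3 263.8]
handle in hopper [-91.5 -71.1 269.7]
```

View pics/fit_scene.png

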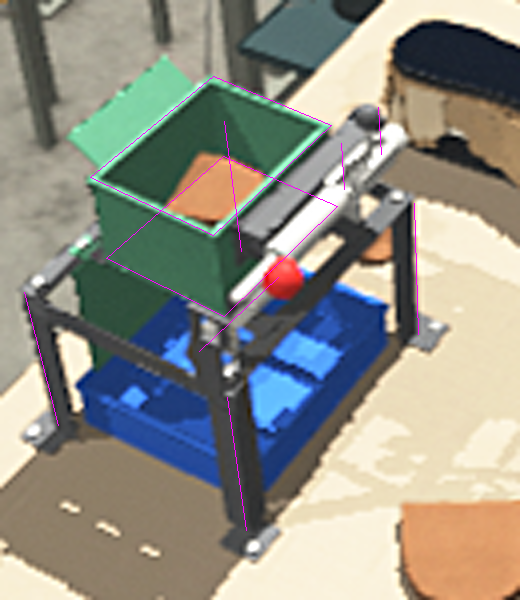

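View pics/fit_top.png

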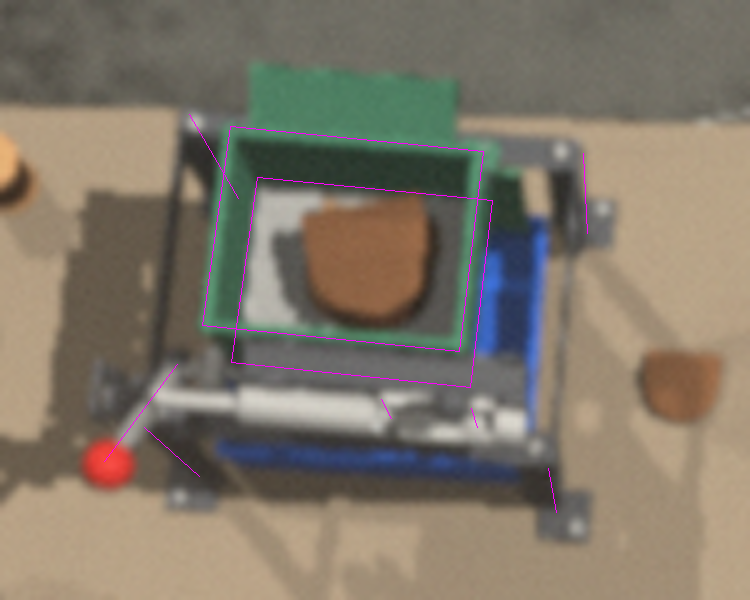

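Both crops agree with the model: box rim, legs and lever line up. The red ball is at scene crop (283,278) and the handle ball at scene crop (368,117). The slab in the hopper is clearly larger than the small decoy at top crop (680,385) and smaller than the big one at the lower right of the scene crop. So the lifts meant are the ones in the hopper.

```bash
cat >> h.py <<'E'
P=[0.6295,0.0207,-0.075]
def T(m,p=P):
    m=np.array(m)/1000;c,s=np.cos(p[2]),np.sin(p[2]);return np.array([p[0]+c*m[0]-s*m[1],p[1]+s*m[0]+c*m[1],m[2]])
def ball(q): return T((-58-140*np.sin(.602-q),100,160+140*np.cos(.602-q)))
def inH(X):
    e=np.array(X)-[P[0],P[1],0];c,s=np.cos(P[2]),np.sin(P[2]);return np.round([1000*(c*e[0]+s*e[1]),1000*(-s*e[0]+c*e[1]),1000*X[2]],1)
Rd=Ro.from_euler("z",P[2])*Ro.from_euler("x",np.pi)  # tool x = hopper x, z down
def rel(X,R=Rd):
    s=get_state();R0=Ro.from_quat(s["tcp_rot"])
    return np.round(R0.inv().apply(np.array(X)-s["tool_pos"])*100,2),np.round((R0.inv()*R).as_rotvec(),3)
E
python3 - <<'E'
from h import *
print(ball(0),rel([.209,-.588,.42]),rel(np.append(ball(0)[:2],.40)),get_state()["clock"])
E
```

```text
[0.50009801 0.1307053  0.27538866] (array([ -0.02,  -0.09, -18.87]), array([-0.   , -0.   ,  0.417])) (array([ 51.5 , -58.05, -16.87]), array([-0.   , -0.   ,  0.417])) 1.7
```

Call:
{"name": "jog_arm", "arguments": {
  "targets": [
    [[0,0,-5],[0,0,0.1],1],
    [[0,0,-10],[0,0,0.2],1],
    [[0,0,-15],[0,0,0.3],1],
    [[0,0,-19],[0,0,0.417],1],
    [[3.4,-3.9,-19],[0,0,0.417],1],
    [[6.7,-7.6,-19],[0,0,0.417],1],
    [[10.0,-11.3,-19],[0,0,0.417],1],
    [[13.3,-15.0,-19],[0,0,0.417],1],
    [[16.6,-18.7,-19],[0,0,0.417],1],
    [[20,-22.5,-19],[0,0,0.417],1]
  ]
}}

```text
clock: 2.7
tool_pos: [0.3224, -0.3089, 0.4214]
tcp_rot: [0.999, -0.038, 0.0, 0.0]
contact_force: [0.2, 0.8, 1.2]
gripper_width: 0.0857
```

```bash
python3 - <<'E'
from h import *
print(rel(np.append(ball(0)[:2],.40)),get_state()["joints"],get_state()["tool_pos"],get_state()["clock"])
E
```

```text
(array([ 14.39, -45.18,   2.13]), array([ 0.   , -0.001, -0.001])) [-9.41139261e-01 -2.67843250e-01  1.65714256e+00  2.29439982e-04
  1.75153225e+00  7.05436422e-01] [ 0.32238647 -0.30887569  0.42144582] 2.7
```

Call:
{"name": "jog_arm", "arguments": {
  "targets": [
    [[1.4,-4.5,0],[0,0,0],1],
    [[2.9,-9,0],[0,0,0],1],
    [[4.3,-13.5,0],[0,0,0],1],
    [[5.8,-18,0],[0,0,0],1],
    [[7.2,-22.5,0],[0,0,0],1],
    [[8.6,-27,0],[0,0,0],1],
    [[10.1,-31.6,0],[0,0,0],1],
    [[11.5,-36.1,0],[0,0,0],1],
    [[13,-40.6,1],[0,0,0],1],
    [[14.4,-45.2,2.1],[0,0,0],1]
  ]
}}

```text
clock: 3.7
tool_pos: [0.5003, 0.1312, 0.4008]
tcp_rot: [0.999, -0.037, 0.001, -0.0]
contact_force: [1.7, -0.8, 0.7]
gripper_width: 0.0853
```

```bash
python3 - <<'E'
from h import *
snap("top","t1",(110,90,300,240),4);snap("scene","s1",(130,100,290,310),3)
b=ball(0)
print(rel(b-[0,0,.021]),inH(get_state()["tool_pos"]),get_state()["clock"])
for c in("scene","top"):
    d=read_camera(c)
    for l in("lever_ball","handle_ball"):
        for r in landmark_of(l,c): print(l,r["p"],inH(W(d,r["at"])))
E
```

```text
(array([ 0.13,  0.34, 14.31]), array([-0.001,  0.004,  0.006])) [-138.   103.2  397.5] 3.8
lever_ball 0.54 [-136.6  101.5  272.6]
handle_ball 0.56 [-87.5 -67.2 265.4]
lever_ball 0.77 [-139.1   96.2  278.8]
handle_ball 0.5 [-89.6 -70.1 270.5]
```

Call:
{"name": "jog_arm", "arguments": {
  "targets": [
    [[0,0.0,3],[0,0,0],1],
    [[0,0,6],[0,0,0],1],
    [[0,0,9],[0,0,0],0.6],
    [[0,0,11.5],[0,0,0],0.4],
    [[0,0,13.5],[0,0,0],0.3],
    [[0,0,14.5],[0,0,0],0.2],
    [[0,0,14.5],[0,0,0],0.2],
    [[0,0,14.5],[0,0,0],0],
    [[0,0,14.5],[0,0,0],-0.3],
    [[0,0,14.5],[0,0,0],-0.3]
  ],
  "newtons": 30
}}

```text
clock: 5.1
tool_pos: [0.5004, 0.1291, 0.2567]
tcp_rot: [0.999, -0.038, 0.001, -0.0]
contact_force: [0.5, 0.2, -0.3]
gripper_width: 0.03
```

```bash
python3 - <<'E'
from h import *
d=snap("top","t2",(110,90,300,240),4);snap("scene","s2",(130,130,290,310),3)
s=get_state();print(inH(s["tool_pos"]),s["gripper_width"],s["contact_force"],s["clock"])
E
```

```text
[-137.2   98.5  256.1] 0.029624539805516797 [ 0.81151075  0.59738374 -0.77281065] 5.2
```

View pics/s2.png

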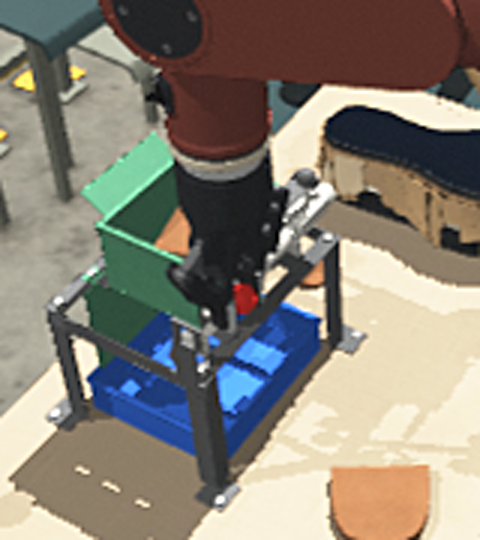

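View pics/t2.png

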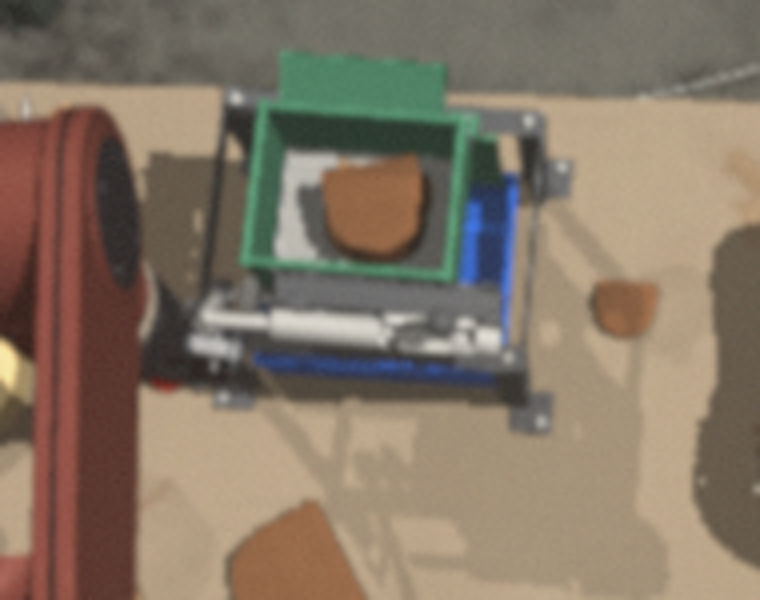

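The fingers straddle the red ball (scene crop (245,297)). Now I'll pinch it and swing it along its arc.

Call:
{"name": "jog_arm", "arguments": {
  "targets": [
    [[0,0,0],[0,0,0],-0.6],
    [[0,0,0],[0,0,0],-0.6],
    [[0,0,0],[0,0,0],-0.6],
    [[0.9,0,-0.6],[0,0,0],-0.6],
    [[1.8,0,-1.1],[0,0,0],-0.6],
    [[3.8,0,-1.8],[0,0,0],-0.6],
    [[5.8,0,-2.3],[0,0,0],-0.6],
    [[7.9,0,-2.5],[0,0,0],-0.6],
    [[10.0,0,-2.3],[0,0,0],-0.6],
    [[12.0,0,-1.8],[0,0,0],-0.6]
  ],
  "newtons": 30
}}

```text
clock: 6.2
tool_pos: [0.6204, 0.121, 0.2743]
tcp_rot: [0.999, -0.037, 0.001, -0.001]
contact_force: [-0.7, 3.2, 0.5]
gripper_width: 0.024
```

Call:
{"name": "jog_arm", "arguments": {
  "targets": [
    [[2.0,0,0.8],[0,0,0],-0.6],
    [[3.8,0,1.8],[0,0,0],-0.6],
    [[4.4,0,2.3],[0,0,0],-0.6],
    [[4.7,0,2.5],[0,0,0],-0.6],
    [[4.7,0,2.5],[0,0,0],-0.6],
    [[4.7,0,2.5],[0,0,0],-0.6],
    [[4.7,0,2.5],[0,0,0],-0.6],
    [[4.7,0,2.5],[0,0,0],-0.6],
    [[4.7,0,2.5],[0,0,0],-0.6],
    [[4.7,0,2.5],[0,0,0],-0.6]
  ]
}}

```text
clock: 7.2
tool_pos: [0.6677, 0.1184, 0.2494]
tcp_rot: [0.999, -0.037, 0.002, -0.002]
contact_force: [5.2, 4.8, 0.3]
gripper_width: 0.0237
```

```bash
python3 - <<'E'
from h import *
d=snap("top","t3",(110,90,300,240),4);snap("scene","s3",(130,130,290,310),3)
s=get_state();print(inH(s["tool_pos"]),s["gripper_width"],s["contact_force"],s["clock"],inH(ball(1.25)))
E
```

```text
[ 30.8 100.3 249.5] 0.023979974666637656 [5.14815338 4.85289489 0.86929149] 7.3 [ 26.5 100.  271.6]
```

View pics/s3.png

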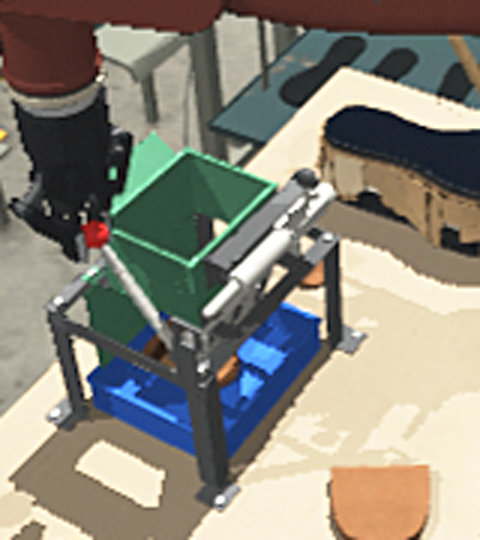

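View pics/t3.png

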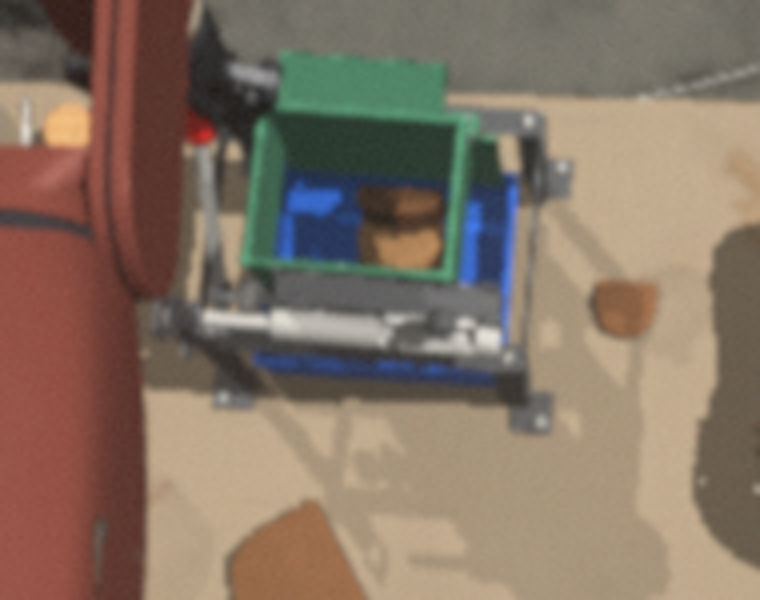

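The trap is wide open: the red ball is at scene crop (95,235), and brown slabs show in the blue bin at scene crop (155,345) and (225,370) and at top crop (400,225). I'll check whether any lift is still hung up.

```bash
python3 - <<'E'
from h import *
d={c:snap(c,"z_"+c,(155,200,235,290) if c=="scene" else (165,110,250,190),8) for c in("scene","top")}
for c in d:
    for l in("lift_1_mid","lift_2_mid","bin"):
        for r in landmark_of(l,c): print(c,l,round(r["p"],2),inH(W(d[c],r["at"])),np.round(px(d[c],W(d[c],r["at"]))))
E
```

```text
scene lift_1_mid 0.63 [ 7.3 -0.8  7.1] [199. 252.]
scene bin 0.78 [ 1.3  0.9 -0.8] [200. 254.]
top lift_2_mid 0.68 [26.5  3.2 30.6] [208. 150.]
top lift_2_mid 0.56 [-54.7 100.6 158.2] [165. 161.]
top bin 0.86 [-2.5 -1.8  1.8] [209. 161.]
```

View pics/z_scene.png

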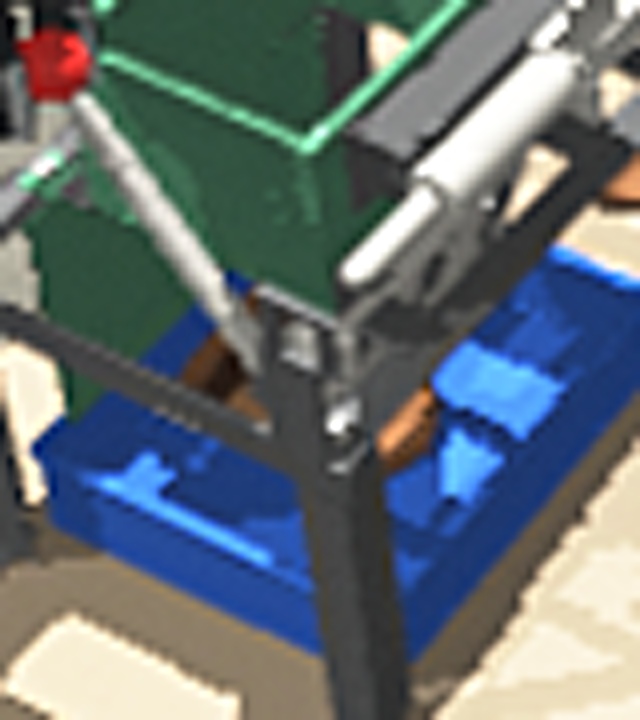

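View pics/z_top.png

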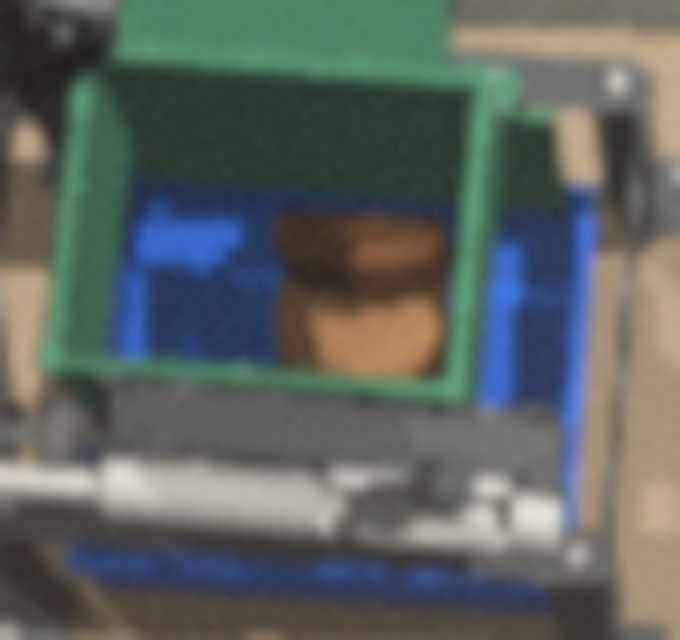

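The hopper is empty. All visible lifts are in the bin, with the pile centre near the middle at z of about 7–30 mm. Now I'll swing the door shut.

Call:
{"name": "jog_arm", "arguments": {
  "targets": [
    [[-1.2,0,-0.9],[0,0,0],-0.6],
    [[-2.7,0,-1.8],[0,0,0],-0.6],
    [[-4.7,0,-2.5],[0,0,0],-0.6],
    [[-6.7,0,-3.0],[0,0,0],-0.6],
    [[-8.8,0,-3.2],[0,0,0],-0.6],
    [[-10.9,0,-3.0],[0,0,0],-0.6],
    [[-12.9,0,-2.5],[0,0,0],-0.6],
    [[-14.9,0,-1.8],[0,0,0],-0.6],
    [[-15.9,0,-1.3],[0,0,0],-0.6],
    [[-16.7,0,-0.7],[0,0,0],-0.6]
  ]
}}

```text
clock: 8.7
tool_pos: [0.5, 0.1278, 0.2569]
tcp_rot: [0.999, -0.038, 0.002, 0.001]
contact_force: [-1.8, -6.9, 7.6]
gripper_width: 0.0242
```

Call:
{"name": "jog_arm", "arguments": {
  "targets": [
    [[-0.2,0,0.1],[0,0,0],-0.6],
    [[-0.4,0,0.3],[0,0,0],-0.6],
    [[-0.6,0,0.4],[0,0,0],-0.6],
    [[-0.6,0,0.4],[0,0,0],-0.6],
    [[-0.6,0,0.4],[0,0,0],-0.6],
    [[-0.6,0,0.4],[0,0,0],-0.6],
    [[-0.6,0,0.4],[0,0,0],-0.6],
    [[-0.6,0,0.4],[0,0,0],-0.6],
    [[-0.6,0,0.4],[0,0,0],-0.6],
    [[-0.6,0,0.4],[0,0,0],-0.6]
  ]
}}

```text
clock: 9.7
tool_pos: [0.4989, 0.1278, 0.2559]
tcp_rot: [0.999, -0.038, 0.007, 0.001]
contact_force: [9.5, -6.2, 9.0]
gripper_width: 0.0237
```

```bash
python3 - <<'E'
from h import *
d={"top":snap("top","t4",(110,90,300,240),4),"scene":snap("scene","s4",(130,130,290,310),3)}
s=get_state();print(inH(s["tool_pos"]),s["gripper_width"],s["contact_force"],s["clock"],inH(ball(0)))
for c in d:
    for r in landmark_of("lever_ball",c): print(c,round(r["p"],2),inH(W(d[c],r["at"])))
E
```

```text
[-138.3   97.   255.8] 0.024403836194182325 [10.02518856 -7.54604322  9.95527988] 9.8 [-137.3  100.   275.4]
top 0.69 [-137.6   97.6  278.5]
scene 0.56 [-136.6  103.4  276.1]
```

View pics/s4.png

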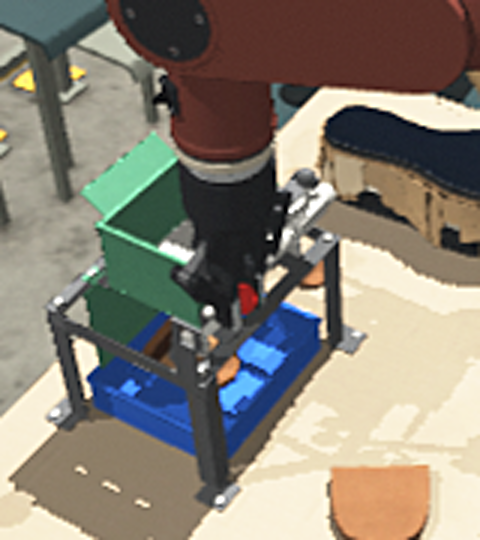

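View pics/t4.png

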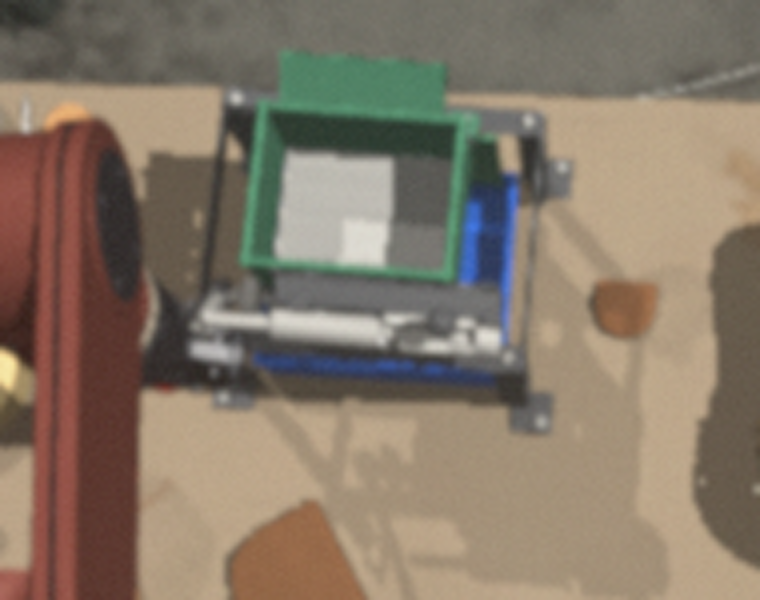

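The door is shut against its stop with about 10 N of reaction, and the white door floor shows empty at top crop (340,210). Now I'll release the ball and rise.

Call:
{"name": "jog_arm", "arguments": {
  "targets": [
    [[0,0,0],[0,0,0],0],
    [[0,0,0],[0,0,0],0.3],
    [[0,0,0],[0,0,0],0.3],
    [[0,0,-3],[0,0,0],0.3],
    [[0,0,-6],[0,0,0],0.3],
    [[0,0,-9],[0,0,0],0.3],
    [[1.5,4,-9],[0,0,0],0.3],
    [[3,8,-9],[0,0,0],0.3],
    [[4.5,12,-9],[0,0,0],0.3],
    [[5,16,-9],[0,0,0],0.3]
  ]
}}

```text
clock: 10.9
tool_pos: [0.5318, -0.0349, 0.3405]
tcp_rot: [0.999, -0.037, -0.001, -0.0]
contact_force: [0.6, -0.0, 0.4]
gripper_width: 0.0557
```

```bash
python3 - <<'E'
from h import *
d={"top":snap("top","t5",(110,90,300,240),4),"scene":snap("scene","s5",(130,100,290,310),3)}
s=get_state();print(inH(s["tool_pos"]),s["gripper_width"],s["contact_force"],s["clock"])
for c in d:
  for l in("lever_ball","handle_ball","bolt_axis"):
    for r in landmark_of(l,c): print(c,l,round(r["p"],2),inH(W(d[c],r["at"])))
print(rel(T((-90,-69,251))))
E
```

```text
[-93.5 -65.6 340.2] 0.05564168447705513 [-0.54582373  0.40070551 -0.30655578] 11.0
top lever_ball 0.68 [-136.    94.7  276.2]
top handle_ball 0.46 [-54.9  98.8 161.4]
top bolt_axis 0.72 [-91.2 -33.4 224.5]
top bolt_axis 0.35 [-57.3 100.6 157.7]
scene lever_ball 0.65 [-137.1  101.9  273.4]
scene handle_ball 0.39 [-88.7 -65.7 266.4]
scene bolt_axis 0.88 [-86.6 -35.  221.9]
scene bolt_axis 0.49 [-57.7 100.2 162.9]
(array([0.39, 0.87, 9.02]), array([-0.   ,  0.   ,  0.002]))
```

View pics/s5.png

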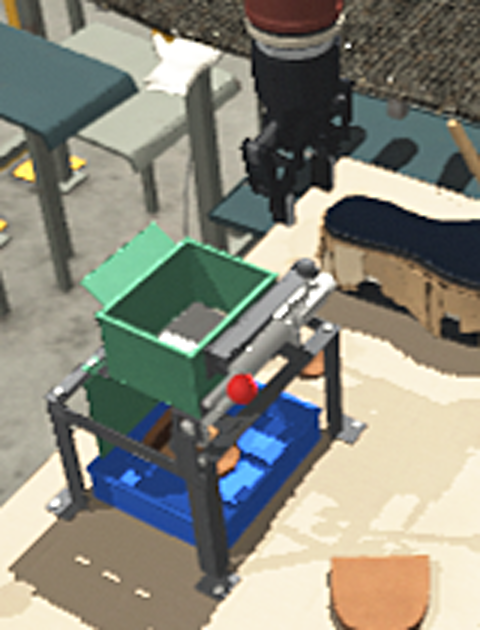

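The lever ball stays shut at scene crop (241,388), and the handle ball is upright at (307,268). I'll descend over it and pinch.

Call:
{"name": "jog_arm", "arguments": {
  "targets": [
    [[0.4,0.5,2],[0,0,0],0.3],
    [[0.4,0.5,4],[0,0,0],0.3],
    [[0.4,0.5,6],[0,0,0],0.3],
    [[0.4,0.5,8],[0,0,0],0.3],
    [[0.4,0.5,9],[0,0,0],0.3],
    [[0.4,0.5,9],[0,0,0],0.3],
    [[0.4,0.5,9],[0,0,0],-0.3],
    [[0.4,0.5,9],[0,0,0],-0.8],
    [[0.4,0.5,9],[0,0,0],-0.8],
    [[0.4,0.5,9],[0,0,0],-0.8]
  ],
  "newtons": 25
}}

```text
clock: 12.3
tool_pos: [0.5359, -0.0392, 0.2529]
tcp_rot: [0.999, -0.038, 0.001, 0.0]
contact_force: [-0.0, -0.1, 4.9]
gripper_width: 0.0181
```

```bash
python3 - <<'E'
from h import *
snap("scene","s6",(160,140,270,240),6)
s=get_state();print(inH(s["tool_pos"]),s["gripper_width"],s["contact_force"],s["clock"])
E
```

```text
[-88.8 -66.7 252.9] 0.017816780276305497 [0.0522054  0.67709989 5.36502785] 12.35
```

View pics/s6.png

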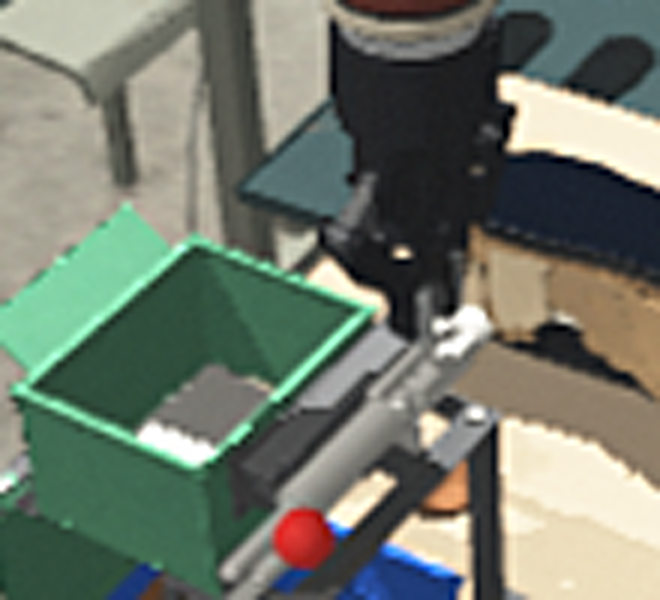

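The ball is pinched with an opening of 18 mm, so the bolt starts near 12 mm. I'll slide it about 35 mm across, with a little overdrive.

Call:
{"name": "jog_arm", "arguments": {
  "targets": [
    [[0,-0.5,0],[0,0,0],-0.8],
    [[0,-1.0,0],[0,0,0],-0.8],
    [[0,-1.5,0],[0,0,0],-0.8],
    [[0,-2.0,0],[0,0,0],-0.8],
    [[0,-2.5,0],[0,0,0],-0.8],
    [[0,-3.0,0],[0,0,0],-0.8],
    [[0,-3.4,0],[0,0,0],-0.8],
    [[0,-3.7,0],[0,0,0],-0.8],
    [[0,-3.9,0],[0,0,0],-0.8],
    [[0,-3.9,0],[0,0,0],-0.8]
  ]
}}

```text
clock: 13.35
tool_pos: [0.5378, -0.0074, 0.2528]
tcp_rot: [0.999, -0.039, 0.0, 0.007]
contact_force: [-5.7, -25.3, 7.3]
gripper_width: 0.0181
```

```bash
python3 - <<'E'
from h import *
snap("scene","s7",(160,140,270,240),6);snap("top","t7",(130,110,260,200),6)
s=get_state();print(inH(s["tool_pos"]),s["gripper_width"],s["contact_force"],s["clock"])
E
```

```text
[-89.3 -34.9 252.8] 0.018087244398668965 [ -5.61219934 -25.47925601   6.60447764] 13.45
```

View pics/s7.png

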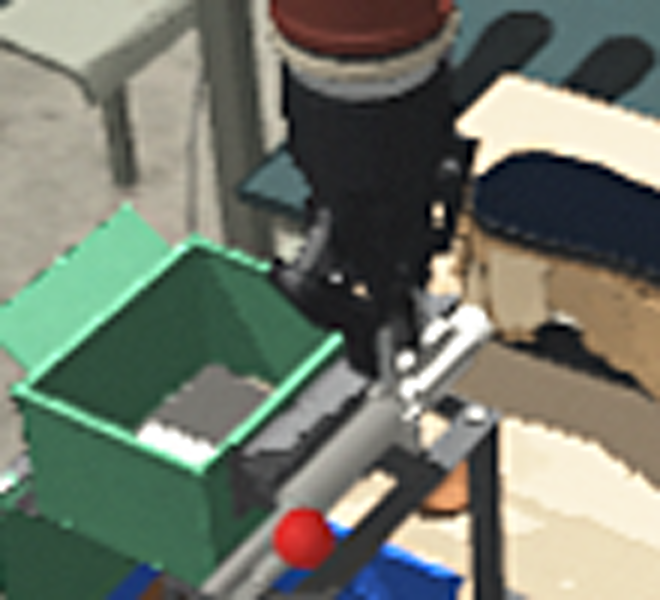

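View pics/t7.png

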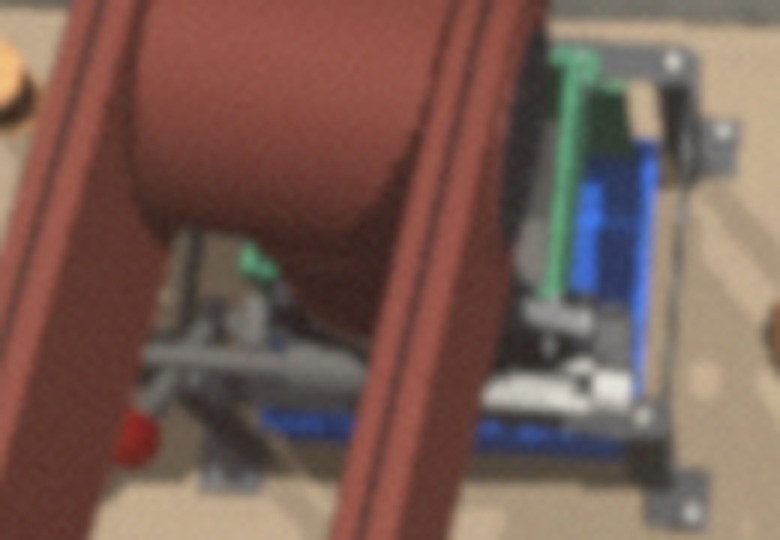

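The bolt is across at hopper y −34.9 with 25 N at the end stop, and the top crop shows the rod running behind the lever. Next I'll ease the side load and turn the handle down along its arc.

Call:
{"name": "jog_arm", "arguments": {
  "targets": [
    [[0,0.2,0],[0,0,0],-0.8],
    [[-0.7,0.3,0.1],[0,0,0],-0.8],
    [[-1.3,0.3,0.2],[0,0,0],-0.8],
    [[-1.9,0.3,0.5],[0,0,0],-0.8],
    [[-2.5,0.3,0.8],[0,0,0],-0.8],
    [[-3.0,0.3,1.2],[0,0,0],-0.8],
    [[-3.5,0.3,1.7],[0,0,0],-0.8],
    [[-3.8,0.3,2.2],[0,0,0],-0.8],
    [[-4.1,0.3,2.8],[0,0,0],-0.8],
    [[-4.3,0.3,3.4],[0,0,0],-0.8]
  ]
}}

```text
clock: 14.45
tool_pos: [0.4949, -0.0053, 0.2181]
tcp_rot: [0.999, -0.039, 0.0, 0.005]
contact_force: [-2.2, -19.9, 2.4]
gripper_width: 0.0178
```

Call:
{"name": "jog_arm", "arguments": {
  "targets": [
    [[0,0,0.5],[0,0,0],-0.8],
    [[0,0,1.0],[0,0,0],-0.8],
    [[0,0,1.5],[0,0,0],-0.8],
    [[0,0,1.9],[0,0,0],-0.8],
    [[0,0,2.1],[0,0,0],-0.8],
    [[0,0,2.1],[0,0,0],-0.8],
    [[0,0,2.1],[0,0,0],-0.8],
    [[0,0,2.1],[0,0,0],-0.8],
    [[0,0,2.1],[0,0,0],-0.8],
    [[0,0,2.1],[0,0,0],-0.8]
  ]
}}

```text
clock: 15.45
tool_pos: [0.4951, -0.0054, 0.1969]
tcp_rot: [0.999, -0.038, 0.0, 0.005]
contact_force: [-1.0, -20.7, 1.4]
gripper_width: 0.0179
```

```bash
python3 - <<'E'
from h import *
snap("scene","s8",(160,140,270,240),6)
s=get_state();print(inH(s["tool_pos"]),s["gripper_width"],s["contact_force"],s["clock"])
E
```

```text
[-132.1  -36.1  196.9] 0.01785817466284501 [ -2.59132426 -19.98689835   1.2307517 ] 15.5
```

View pics/s8.png

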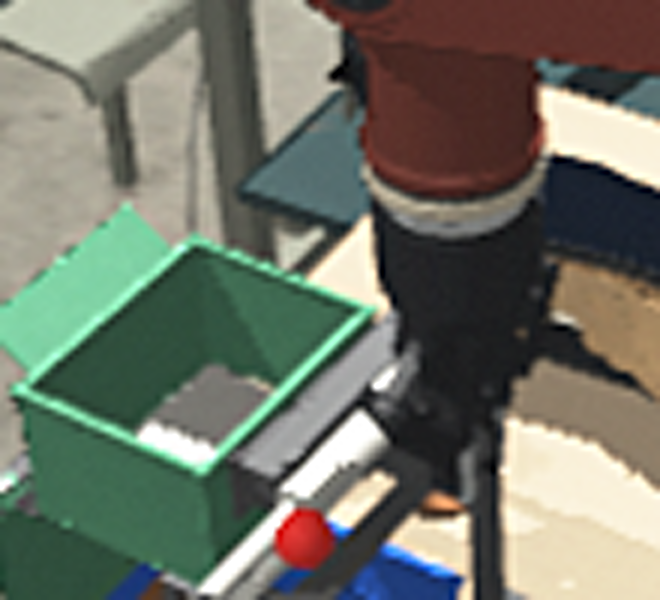

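The ball followed the whole arc; the TCP is at hopper (−132, −36, 197), which is where the handle's stop should be. I'll relieve the side load, open and rise clear.

Call:
{"name": "jog_arm", "arguments": {
  "targets": [
    [[0,0.2,0],[0,0,0],-0.8],
    [[0,0.4,0],[0,0,0],-0.8],
    [[0,0.4,0],[0,0,0],-0.3],
    [[0,0.4,0],[0,0,0],0.2],
    [[0,0.4,0],[0,0,0],0.2],
    [[-0.5,0.4,-2],[0,0,0],0.2],
    [[-1,0.4,-5],[0,0,0],0.2],
    [[-2,0.4,-9],[0,0,0],0.2],
    [[-5,2,-13],[0,0,0],0.2],
    [[-8,4,-16],[0,0,0],0.2]
  ]
}}

```text
clock: 16.5
tool_pos: [0.4117, -0.0331, 0.3582]
tcp_rot: [0.999, -0.036, 0.001, -0.0]
contact_force: [1.6, -2.5, 1.2]
gripper_width: 0.0513
```

```bash
python3 - <<'E'
from h import *
d={"top":snap("top","t9",(130,110,260,200),6),"scene":snap("scene","s9",(150,160,260,290),5)}
s=get_state();print(inH(s["tool_pos"]),s["gripper_width"],s["contact_force"],s["clock"])
for c in d:
  for l in("lever_ball","handle_ball","bin","lift_1_mid","spool_mid","tape_mid"):
    for r in landmark_of(l,c): print(c,l,round(r["p"],2),inH(W(d[c],r["at"])),np.round(W(d[c],r["at"]),3))
E
```

```text
[-212.8  -71.8  362.2] 0.051262325149355206 [ 1.57283272 -0.14646895  0.0889214 ] 16.6
top bin 0.52 [-295.9 -510.7    6.2] [ 0.296 -0.466  0.006]
top bin 0.47 [-92.5 -33.8 223.9] [ 0.535 -0.006  0.224]
top tape_mid 0.8 [-297.7 -510.3    8.3] [ 0.294 -0.466  0.008]
scene lever_ball 0.91 [-135.1  103.5  273. ] [0.503 0.134 0.273]
scene lever_ball 0.46 [-302.1 -511.8   11.2] [ 0.29  -0.467  0.011]
scene handle_ball 0.64 [-131.3  -35.3  214.5] [ 0.496 -0.005  0.215]
scene handle_ball 0.38 [-57.  101.1 161.8] [0.58  0.126 0.162]
scene bin 0.89 [-0.4  2.2 -0. ] [ 0.629  0.023 -0.   ]
scene spool_mid 0.86 [-278.6  189.9   27.5] [0.366 0.231 0.027]
scene spool_mid 0.6 [-0.3  0.5 -3. ] [ 0.629  0.021 -0.003]
scene spool_mid 0.44 [-55.9  97.9 163.1] [0.581 0.123 0.163]
scene tape_mid 0.76 [-298.2 -509.7   11.3] [ 0.294 -0.465  0.011]
scene tape_mid 0.55 [-0.1  1.8 -1. ] [ 0.63   0.022 -0.001]
```

View pics/s9.png

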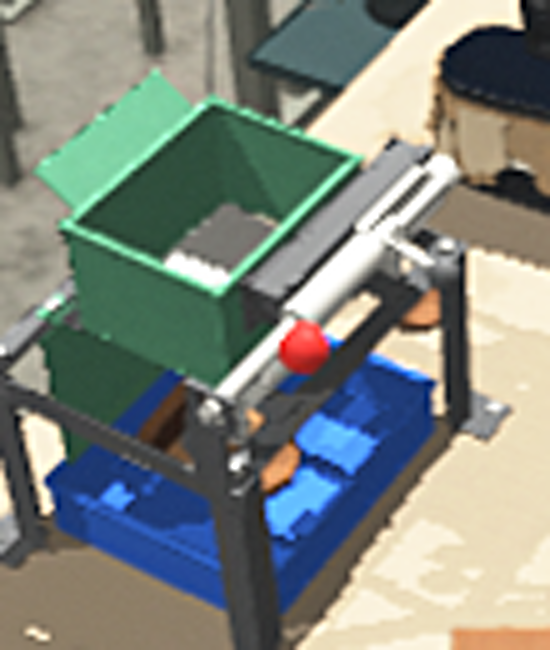

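View pics/t9.png

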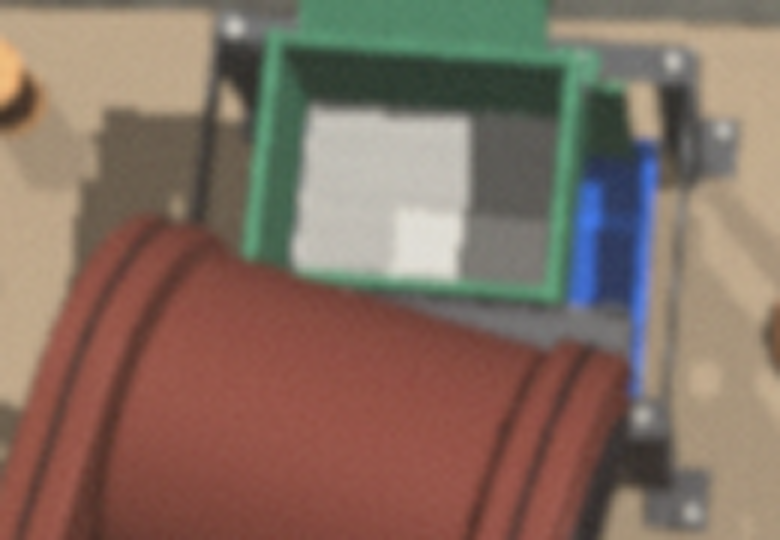

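The handle is down at hopper (−131, −35, 214.5); the model at 1.75 rad gives (−133, −34, 217). The lever is shut, and the bystanders haven't moved. One slab seems to lean at scene crop (165,415), so I'll check its height before handing in.

```bash
python3 - <<'E'
from h import *
s=read_camera("scene");t=read_camera("top")
def ray(d,u,v,z):
    R=np.array(d["R"]);o=W(d,[0,0,0]);r=R.T@np.array([(u-d["cx"])/d["fx"],(v-d["cy"])/d["fy"],1]);return o+r*(z-o[2])/r[2]
for n,(u,v) in {"backleft":(200,136.5),"backright":(220.5,136.5),"midL":(200,146),"frontL":(200,156),"front":(210,157)}.items():
    print(n,[(z,inH(ray(t,u,v,z/1000)).tolist()[:2],np.round(px(s,ray(t,u,v,z/1000))).tolist()) for z in(10,30,50,70,90)])
im=s["pixels"][225:275,165:225,::-1];im=cv2.resize(im,None,fx=12,fy=12,interpolation=cv2.INTER_CUBIC)
im=cv2.convertScaleAbs(im,alpha=1.5,beta=20);cv2.imwrite("pics/s10.png",im)
for l in("lift_1_mid",):
  for r in landmark_of(l,"scene"): print(r["p"],inH(W(s,r["at"])))
m=silhouettes("lift_1_mid","scene")
for r in m:
  y,x=np.where(r["pixels"]);print(round(r["p"],2),x.min(),x.max(),y.min(),y.max(),len(x))
E
```

```text
backleft [(10, [74.0, 36.1], [175.0, 250.0]), (30, [67.9, 32.6], [177.0, 246.0]), (50, [61.8, 29.2], [178.0, 242.0]), (70, [55.6, 25.8], [179.0, 238.0]), (90, [49.5, 22.3], [181.0, 233.0])]
backright [(10, [80.8, -30.7], [187.0, 237.0]), (30, [74.5, -33.0], [188.0, 233.0]), (50, [68.3, -35.4], [189.0, 229.0]), (70, [62.1, -37.7], [191.0, 225.0]), (90, [55.8, -40.0], [192.0, 221.0])]
midL [(10, [42.1, 32.1], [184.0, 253.0]), (30, [36.5, 28.8], [185.0, 249.0]), (50, [30.9, 25.4], [186.0, 245.0]), (70, [25.3, 22.0], [188.0, 241.0]), (90, [19.7, 18.6], [189.0, 236.0])]
frontL [(10, [8.8, 28.0], [193.0, 257.0]), (30, [3.7, 24.7], [194.0, 252.0]), (50, [-1.4, 21.4], [195.0, 248.0]), (70, [-6.4, 18.1], [196.0, 244.0]), (90, [-11.5, 14.8], [198.0, 239.0])]
front [(10, [8.7, -4.7], [199.0, 250.0]), (30, [3.7, -7.4], [200.0, 246.0]), (50, [-1.4, -10.2], [201.0, 242.0]), (70, [-6.4, -13.0], [203.0, 238.0]), (90, [-11.5, -15.8], [204.0, 233.0])]
0.58 [ 6.8 -0.6  9.4]
0.45 204 209 250 257 32
```

View pics/s10.png

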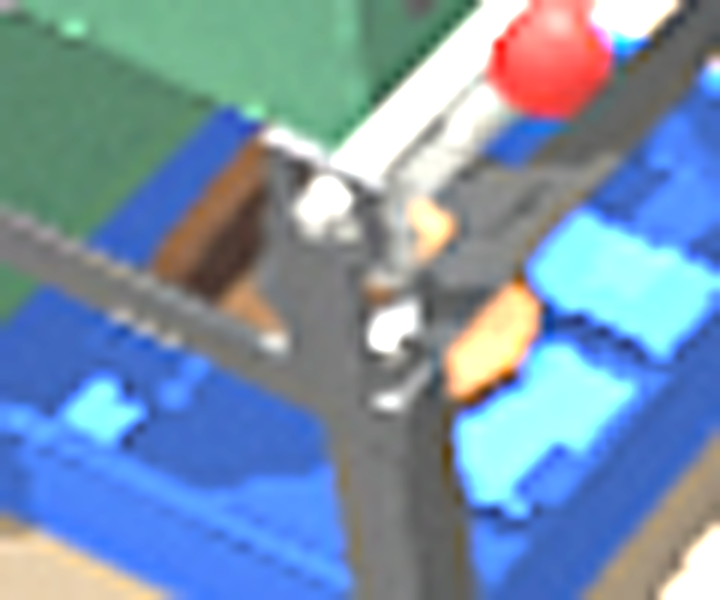

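The back slab's upper edge triangulates to z of about 30 mm at x ≈ +67, inside the bin wall, so its centre is well under 60 mm. The hopper is empty and there are no stray lifts on the bench. Handing in.

```bash
python3 - <<'E'
from h import *
print(get_state()["contact_force"],get_state()["clock"]);print(close_job())
E
```

```text
[-0.42270097  0.28883868  0.43231692] 17.4
the job is handed in; nothing more can be done
None
```

I emptied the hopper, shut the trap door and locked it, then handed the job in at 17.4 s. The hand-in gives no verdict.

- **Emptying:** I pinched the lever ball and swung the trap to its wide-open stop. The heel lifts dropped into the bin, and the top picture afterwards shows the hopper empty.
- **Shutting:** I pulled the lever back until it pressed on its stop with about 10 N. After release the ball stayed within about 4 mm of its shut position, about what the network can resolve.
- **Locking:** The bolt slid to its end stop at about 25 N. I then turned the handle down, and its ball was last seen at (−131, −35, 214) mm in the hopper's frame. The full-down position is (−133, −34, 217) mm.
- **Bystanders and contact:** The thread spool and tape roll are where they started, within measurement error. The arm was clear of everything, with about 0.5 N on the sensor.

**Not fully checked:** I could not count all four lifts separately, because the pile hides some of them. I take them all to be in the bin because the hopper is empty and no extra lifts are on the bench. One slab leans at the back of the bin; its upper edge measured at about 30 mm, well under the 60 mm limit. A few low-confidence network reports were plainly wrong, such as "bin" reported at the tape roll, and I ignored them.

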